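Put the capped containers away in their holders

TASK

Put the four loose screw-capped containers on the open counter (the small vial, the medium and the large round clear bottle, and the small square white bottle) away, one after another: stand each one upright in the white holder of its own shape and size (the square bottle in the square tray, the vial and the two round bottles in the round cups, smallest in smallest, largest in largest), flat on the holder's floor. Set them down gently and knock nothing over. The open glassware, beaker and flask, stays where it stands; the room's other bottles along the back and out at the sides, and the block of small vials, are no part of the job.

Things in the scene. Friction and masses are not known exactly. Their poses are not given: they have to be found in the camera images.
- vial: Small round clear glass sample vial with a white screw cap, 27 mm across, 51 mm tall (cap 26 mm across, the top 12 mm), 22 g, standing loose. Origin: centre of its underside; z up.
- medium_bottle: Medium-sized round clear glass media bottle with a blue screw cap, 54 mm across, 116 mm tall (cap 42 mm across, the top 26 mm), 137 g, standing loose. Origin: centre of its underside; z up.
- large_bottle: Large round clear glass media bottle with a blue screw cap, 78 mm across, 160 mm tall (cap 53 mm across, the top 26 mm), 0.36 kg, standing loose; grip it by the cap. (Similar bottles of the room stand farther off: none of the loose ones starts beyond x = 0.66, left of y = 0.36 or right of y = -0.24.) Origin: centre of its underside; z up.
- square_bottle: Square white plastic bottle with rounded corners and a round grey screw cap, 62 x 62 mm, 117 mm tall (cap 53 mm across, the top 20 mm), 0.17 kg, standing loose. Origin: centre of its underside; z up. Its flat sides face along its own x and y.
- small_holder: Smallest of the three round white holders, an open low cup fixed to the counter: inside 45 mm across, wall 3 mm thick, rim 12 mm high, inner floor 4 mm above the counter (as in all four holders). For the vial. Origin: centre of its underside.
- medium_holder: Middle-sized round white holder, a low cup fixed to the counter: inside 72 mm across, rim 18 mm high, inner floor at 4 mm. For the medium bottle. Origin: centre of its underside.
- large_holder: Largest round white holder, a low cup fixed to the counter: inside 96 mm across, rim 18 mm high, inner floor at 4 mm. For the large bottle. Origin: centre of its underside. The room's own fixed bottles, up to about 0.2 m tall, stand behind the work beyond x = 0.66 (a white jar at about x = 0.65, y = 0.35), so at the far places keep the long side of a wide gripper along y.
- square_holder: Square white holder, a low tray fixed to the counter: inside 79 x 79 mm, rim 18 mm high, inner floor at 4 mm. For the square bottle, whose sides must lie within about 10 degrees of parallel to the tray's (any quarter turn) to go in. Origin: centre of its underside; x and y along its sides.
- beaker: Open clear glass beaker with spout, 60 x 55 mm, 70 mm tall, loose; it must stay where it is. Origin: centre of its underside; z up.
- flask: Open conical glass flask, 72 mm across at the foot, 115 mm tall, loose; it must stay where it is. Origin: centre of its underside; z up.
There are look-alikes about, which are no part of the job. What is shaped like the small_holder but blue or turquoise is not meant. Leave any green look-alike of the medium_bottle alone.

How it is judged:
At the end, for the whole second after the job is handed in: Each of the four capped containers stands in its own holder: within 14 mm of its centre, its underside less than 9 mm above the holder's underside (so on the inner floor), upright within 7 degrees and at rest. Beaker and flask are upright and within 25 mm of where they stood (horizontal distance between vial and small_holder below 0.014 m and z of vial in the frame of small_holder below 0.009 m and angle between each of vial, medium_bottle, large_bottle, square_bottle, beaker, flask's own z axis and vertical below 0.12 rad and linear speed of each of vial, medium_bottle, large_bottle, square_bottle below 0.03 m/s and horizontal distance between medium_bottle and medium_holder below 0.014 m and z of medium_bottle in the frame of medium_holder below 0.009 m and horizontal distance between large_bottle and large_holder below 0.014 m and z of large_bottle in the frame of large_holder below 0.009 m and horizontal distance between square_bottle and square_holder below 0.014 m and z of square_bottle in the frame of square_holder below 0.009 m and distance of each of beaker, flask from where it was at the start of the episode below 0.025 m); the robot touches nothing.
It fails at once if a capped container is knocked over (leans more than 60 degrees) (angle between any of vial, medium_bottle, large_bottle, square_bottle's own z axis and vertical above 1.05 rad).
It fails at once if a capped container is dropped or thrown into its holder (faster than 0.6 m/s there) ((horizontal distance between vial and small_holder below 0.05 m and z of vial in the frame of small_holder below 0.05 m and linear speed of vial above 0.6 m/s) or (horizontal distance between medium_bottle and medium_holder below 0.05 m and z of medium_bottle in the frame of medium_holder below 0.05 m and linear speed of medium_bottle above 0.6 m/s) or (horizontal distance between large_bottle and large_holder below 0.05 m and z of large_bottle in the frame of large_holder below 0.05 m and linear speed of large_bottle above 0.6 m/s) or (horizontal distance between square_bottle and square_holder below 0.05 m and z of square_bottle in the frame of square_holder below 0.05 m and linear speed of square_bottle above 0.6 m/s)).
It fails at once if the beaker is pushed away (over 40 mm) or tipped (distance of beaker from where it was at the start of the episode above 0.04 m or angle between beaker's own z axis and vertical above 0.5 rad).
It fails at once if the flask is pushed away (over 40 mm) or tipped (distance of flask from where it was at the start of the episode above 0.04 m or angle between flask's own z axis and vertical above 0.5 rad).
It also fails if it takes over 104 s, if anything falls off the work surface, if the arm or the gripper's body presses on something with over 40 N, if the wrist force passes 120 N, or if a joint passes its speed limit or range.

ROBOT

A 6-joint arm with a two-finger parallel gripper is mounted at the origin on a cart in front of the work surface, level with it; the furniture and walls round the work are solid. World frame = base frame: x ahead of the robot, y to its left, z up, the work surface at z = 0. Lengths are in m, angles in rad, forces in N, time in s.
With the tool pointing down it reaches from about 0.325 to 0.775 m from the base axis. Payload 5.5 kg.
Tool frame: the origin (TCP) lies on the mounting face of the last link; the fingertips stand 182 mm ahead of it and the grasp point (between the pads) lies 163 mm ahead of it; z points along the fingers, y is the direction in which the jaws open and shut (so a half turn about z gives the same grasp; the last joint's range is limited). The gripper opens to 88 mm and grips with 3 to 60 N. Pads are 20 mm wide; open, the fingers measure 115 mm over their backs; the gripper's body (75 mm by 178 mm) begins 61 mm behind the grasp point.
Start: joints at [1.184, 0.091, 1.231, -0, 1.82, -0.057], TCP at [0.194, 0.568, 0.405] pointing down, gripper open.
Joint ranges: [-2.87, 2.87], [-0.86, 2.18], [0.17, 2.46], [-1.51, 4.65], [0.06, 2.69], [-2.65, 2.65]. Speed limits (rad/s): [2.57, 2.57, 3.01, 3.14, 3.14, 3.14].

INTERFACE

Orientations are given as a rotation vector (axis times angle).
In Python, from rig import state, camera, get_calibration, hand_in gives the robot as it stands.
- The arm moves only by the shell command python3 -m handwheel 'ROWS'. ROWS is JSON, a list of rows, each a list of 5 numbers: the shift along the tool's x, y, z in mm, then the turn about the tool's z in degrees, then the opening in per cent of the stroke, from 0 (shut) to 100 (fully open). A call has 1 to 5 rows; each row is the pose to reach, as a shift and turn from the pose commanded when the call began, along the tool's axes at that moment; what a row does not reach only later rows make up. A row lasts 1/12 s, in which the tool goes at most 41.7 mm and 7.16 degrees, less where a joint would pass 70% of its speed; a pose out of reach is approached as far as the arm can. A call with a gripper value outside its range is refused whole. The fingers move at their own pace and stop on an object; the grip force is fixed at half the most. Time passes only in rows, so rows that repeat a pose let the fingers close. It gives the time, the measured TCP pose, the force and the opening at its end, in the units of the state.
- state(): the state, without advancing time (a new reading comes with each control period).
- camera(name): name is "scene" or "top"; returns the picture (384x512x3 uint8, red, green, blue); there is no depth.
- get_calibration(name): a dict with "mtx" (3x3 intrinsics, pixels), "xyz" and "attitude" of the camera in the world. Camera axes: x right, y down, z forward; pixel columns grow to the right and rows downward; lengths in m; the calibration is good to about 2 mm. A picture is of the moment at which its call begins. get_calibration takes no time and is no camera call.
- hand_in(): hands the job in, once; it reports no verdict.
The state is a dict: "t": time; "qpos": joint angles; "qd": joint speeds; "joint_torque": joint torques, N m; "tcp_pos": TCP position; "ee_rot": TCP orientation; "contact_force": force on the tool from outside, world axes, zero at the start; "ft_torque": the same for the moment, N m; "gripper_width": finger opening in m.
Only numpy, scipy, OpenCV 4.12 (cv2) and the standard library are available. Lean on these libraries where they do the work, as an engineer would, in place of code of your own. Each camera call takes 0.05 s, during which the arm holds its last target. There are 200 camera calls.

## Working session

There is one attempt and no reset: what is moved stays moved. The work goes in short steps, Python scripts to look and compute and a shell command to move; the robot and the scene stay as the last step left them, time stands still between calls to the robot, and variables do not carry over. Pictures are saved under pics/ and viewed, about 12 in all and at most 16, crops included, and the job is handed in when it is done.

```bash
mkdir -p pics; ls; python3 - <<'E'
from rig import *
import cv2
for n in("scene","top"):
    cv2.imwrite(f"pics/{n}0.png",cv2.resize(camera(n)[:,:,::-1],(800,600),interpolation=cv2.INTER_CUBIC)); print(n,get_calibration(n))
print(state())
E
```

```text
pics
scene {'mtx': array([[420.09126368,   0.        , 257.76589761],
       [  0.        , 420.09126368, 189.21613662],
       [  0.        ,   0.        ,   1.        ]]), 'xyz': array([-0.05229972,  1.19492394,  0.57560802]), 'attitude': array([-0.56038334,  2.36483686, -1.5820284 ])}
top {'mtx': array([[402.64722279,   0.        , 256.15159523],
       [  0.        , 402.64722279, 188.49435869],
       [  0.        ,   0.        ,   1.        ]]), 'xyz': array([0.2300166 , 0.03290054, 1.22369922]), 'attitude': array([-2.21160874,  1.98221053, -0.22338112])}
{'t': 0.1, 'qpos': array([ 1.18429632e+00,  9.17899419e-02,  1.23174558e+00,  1.37072362e-05,
        1.81978830e+00, -5.66876898e-02]), 'qd': array([-0.00096462, -0.00243254, -0.00193393,  0.0004284 , -0.00161111,
        0.00072937]), 'joint_torque': array([ 1.11593035e-03, -4.47858667e+01, -4.07569385e+01,  6.99455570e-02,
        2.85406649e-02, -8.83657981e-05]), 'tcp_pos': array([0.19433361, 0.56771785, 0.40362708]), 'ee_rot': array([-5.15653124e-01, -3.09858472e+00,  2.64791287e-03]), 'contact_force': array([ 0.0477722 , -0.91938211, -0.90679308]), 'ft_torque': array([0.0077161 , 0.01798106, 0.01643968]), 'gripper_width': 0.08801893392917064}
```

View pics/scene0.png

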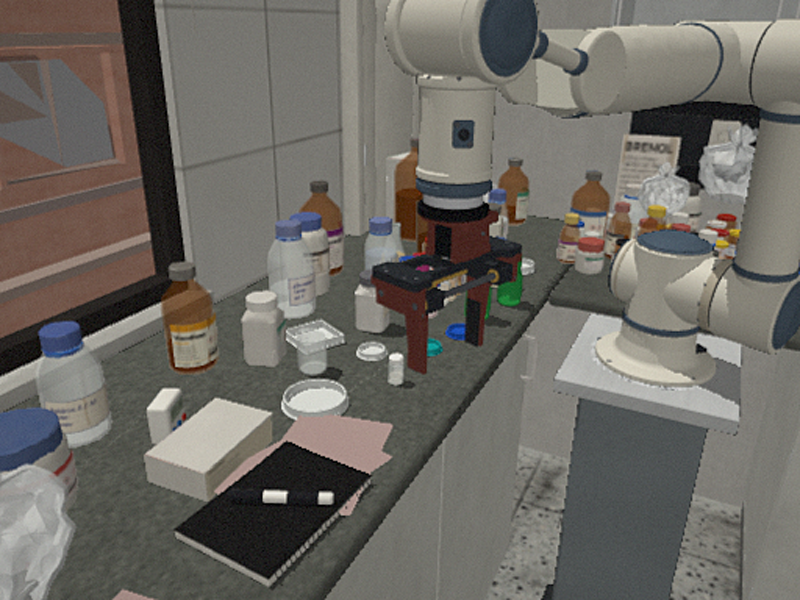

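View pics/top0.png

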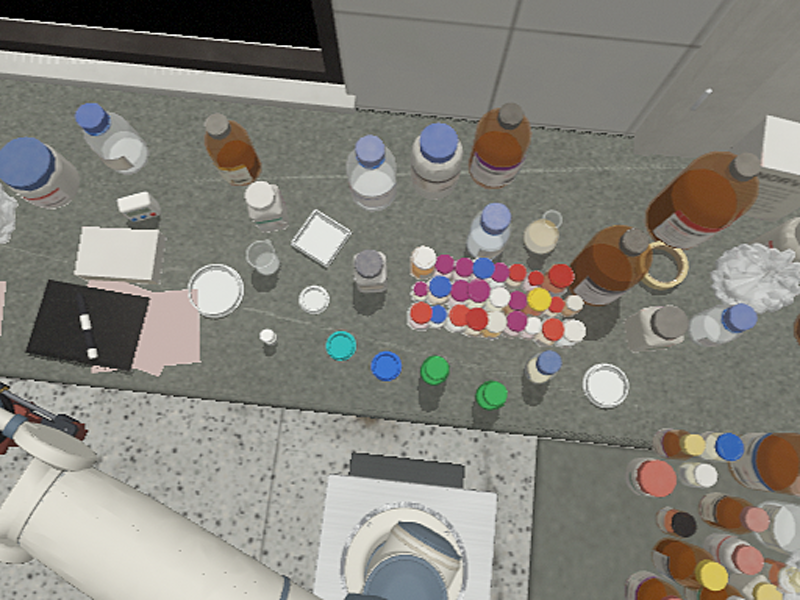

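```bash
cat > h.py <<'E'
from rig import *
import cv2, numpy as np
from scipy.spatial.transform import Rotation as R
S=800/512
def ray(n,u,v,z):   # u,v in 512x384 px -> world point at height z
    c=get_calibration(n); d=R.from_rotvec(c["attitude"]).apply(np.linalg.solve(c["mtx"],[u,v,1]))
    return c["xyz"]+d*(z-c["xyz"][2])/d[2]
def proj(n,p):
    c=get_calibration(n); q=c["mtx"]@R.from_rotvec(c["attitude"]).inv().apply(np.array(p)-c["xyz"]); return q[:2]/q[2]
E
python3 - <<'E'
from h import *
for n,u,v,z in [("vial",268,335,.051),("small_h",314,299,.012),("sq_h",321,238,.018),("large_h?",216,290,.018),("med_h?",605,386,.018),("sq_b",369,263,.117),("sq_b2?",670,320,.117),("large",495,217,.16),("large2?",740,316,.16),("large3",370,150,.16),("med",547,361,.116),("grn",435,369,.116),("grn2",491,395,.116),("flask",550,218,.115),("beaker",262,255,.035)]:
    print(n,ray("top",u/S,v/S,z).round(3))
im=camera("top")[:,:,::-1]
a=im[120:270,110:270]; b=im[120:270,270:430]
cv2.imwrite("pics/crop1.png",np.vstack([np.hstack([cv2.resize(a,(400,375),interpolation=3),cv2.resize(b,(400,375),interpolation=3)])]))
E
```

```text
vial [0.388 0.298 0.051]
small_h [0.474 0.228 0.012]
sq_h [0.599 0.23  0.018]
large_h? [0.47  0.421 0.018]
med_h? [ 0.366 -0.347  0.018]
sq_b [0.531 0.12  0.117]
sq_b2? [ 0.485 -0.427  0.117]
large [ 0.628 -0.096  0.16 ]
large2? [ 0.495 -0.529  0.16 ]
large3 [0.732 0.141 0.16 ]
med [ 0.387 -0.213  0.116]
grn [ 0.352 -0.018  0.116]
grn2 [ 0.317 -0.119  0.116]
flask [ 0.654 -0.203  0.115]
beaker [0.546 0.338 0.035]
```

View pics/crop1.png

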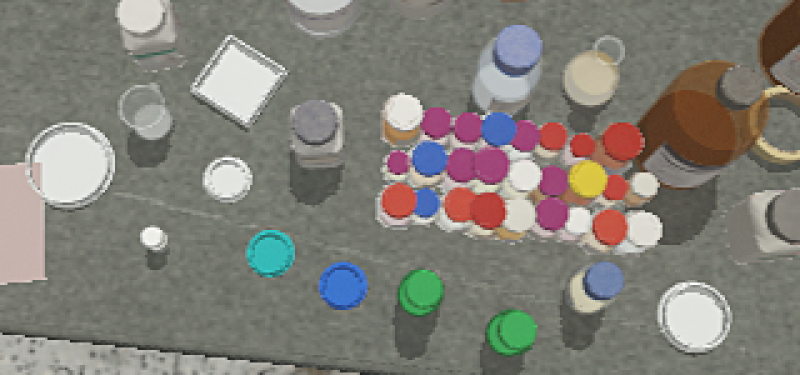

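```bash
cat >> h.py <<'E'
def blob(im,c,rad,lo,hi,z,n="top"):   # c in 800x600 px; HSV range; centroid of hull + minAreaRect
    u,v=int(c[0]/S),int(c[1]/S); h=cv2.cvtColor(im,cv2.COLOR_RGB2HSV); m=np.zeros(im.shape[:2],np.uint8)
    m[v-rad:v+rad,u-rad:u+rad]=cv2.inRange(h,lo,hi)[v-rad:v+rad,u-rad:u+rad]
    k=max(cv2.findContours(m,cv2.RETR_EXTERNAL,cv2.CHAIN_APPROX_NONE)[0],key=cv2.contourArea); k=cv2.convexHull(k)
    M=cv2.moments(k); p=np.array([M["m10"],M["m01"]])/M["m00"]; w=np.array([ray(n,*q[0],z)[:2] for q in k])
    (cx,cy),s,a=cv2.minAreaRect((w*1000).astype(np.float32))
    return ray(n,*p,z)[:2].round(4),"rect",np.round([cx,cy,*s,a],1)
W=((0,0,175),(180,45,255)); B=((100,60,60),(130,255,255))
E
python3 - <<'E'
from h import *
im=camera("top")
for n,c,r,w,z in [("vial",(268,335),8,((0,0,150),(180,45,255)),.045),("small_h",(314,299),14,W,.008),("sq_h",(321,238),24,W,.014),("large_h",(216,290),22,W,.012),("med_h",(605,386),18,W,.012),("large",(495,217),14,B,.147),("med",(547,361),11,B,.103)]:
    print(n,*blob(im,c,r,*w,z))
h=cv2.cvtColor(im,cv2.COLOR_RGB2HSV); print(h[168,236],h[180,236],h[150,236])
cv2.imwrite("pics/crop2.png",cv2.resize(im[130:205,180:280,::-1],(800,600),interpolation=cv2.INTER_CUBIC))
E
```

```text
vial [0.3878 0.3005] rect [387.1 300.4  30.1  24.6  52.4]
small_h [0.4765 0.2291] rect [477.9 229.3  59.2  50.   89. ]
sq_h [0.6026 0.2335] rect [602.7 232.9  90.4  88.   63.3]
large_h [0.4645 0.4328] rect [466.1 430.  115.7 120.3  10.6]
med_h [ 0.3698 -0.35  ] rect [ 371.5 -351.4   83.5   76.6   49.6]
large [ 0.6429 -0.1136] rect [ 643.1 -113.5   32.3   15.9   17.5]
med [ 0.3868 -0.2185] rect [ 386.9 -218.6   38.5   44.5   49.9]
[150   5 140] [ 20  16 147] [ 39  21 120]
```

View pics/crop2.png

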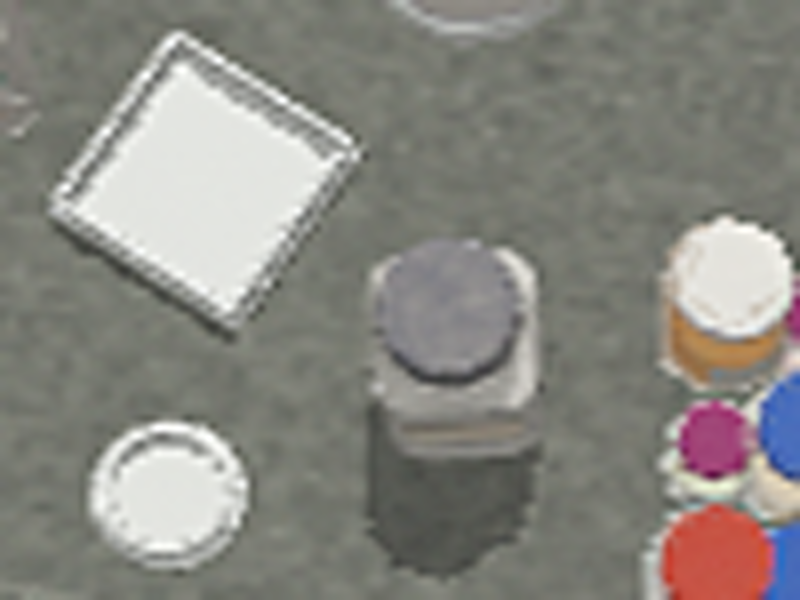

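```bash
python3 - <<'E'
from h import *
im=camera("top")
f=lambda u,v,z: ray("top",180+u/8-.5,130+v/8-.5,z)[:2]
cs=[f(*q,.018) for q in [(178,30),(363,150),(235,335),(50,205)]]
print("tray",np.mean(cs,0),[np.degrees(np.arctan2(*(b-a)[::-1])).round(1) for a,b in zip(cs,cs[1:]+cs[:1])])
for a,b,z in [((400,455),(530,448),0),((395,418),(525,405),.085),((540,440),(540,275),.085),((372,400),(372,275),.085)]:
    d=f(*b,z)-f(*a,z); print("bottle edge",np.degrees(np.arctan2(d[1],d[0])).round(1))
print("sqcap",f(450,308,.110), "bottom mid",f(466,452,0))
print("large_h",blob(im,(216,290),21,(0,0,165),(180,14,255),.012))
print("large",blob(im,(495,217),13,(100,35,60),(135,255,255),.147))
h=cv2.cvtColor(im,cv2.COLOR_RGB2HSV); print(h[139,317],h[185,150],h[185,124])
E
```

```text
tray [0.59992876 0.23062834] [np.float64(-117.6), np.float64(153.5), np.float64(60.7), np.float64(-27.2)]
bottle edge -80.6
bottle edge -77.8
bottle edge 6.5
bottle edge 7.2
sqcap [0.53335644 0.12221279] bottom mid [0.50619103 0.1178539 ]
large_h (array([0.4718, 0.425 ]), 'rect', array([471.7, 425.2, 104.6, 109.5,   6.3]))
large (array([ 0.6301, -0.097 ]), 'rect', array([629.8, -98.1,  51.7,  61.9,  85.7]))
[116  47 189] [ 42   6 228] [  6  38 196]
```

```bash
cat >> h.py <<'E'
def to(x,y,z,yaw=None):  # print shift to TCP-grasp target (grasp point height z), tool axes, mm/deg; yaw = jaw axis world deg
    s=state(); r=R.from_rotvec(s["ee_rot"]); d=r.inv().apply(np.array([x,y,z+.163])-s["tcp_pos"])*1000
    ty=r.apply([0,1,0]); cur=np.degrees(np.arctan2(ty[1],ty[0])); t=0 if yaw is None else -((yaw-cur+90)%180-90)
    print("t %.2f shift"%s["t"],d.round(1),"turn %.1f"%t,"yaw %.1f"%cur,"w",round(s["gripper_width"],4),"F",np.round(s["contact_force"],1),"tcp",np.round(s["tcp_pos"],4),"tilt %.1f"%np.degrees(np.arccos(-r.apply([0,0,1])[2])),"q6 %.2f"%s["qpos"][5])
E
python3 -m handwheel '[[-180,-120,0,-27,100],[-180,-120,0,-27,100],[-180,-120,0,-27,100],[-180,-120,0,-27,100],[-180,-120,0,-27,100]]'
python3 -c "from h import *; to(.533,.121,.18,98)"
```

```text
t: 0.67
tcp_pos: [0.3178, 0.4055, 0.4045]
ee_rot: [-0.233, 3.133, 0.0]
contact_force: [1.1, -0.2, 0.5]
gripper_width: 0.0877
t 0.67 shift [-170.8 -313.2   61.5] turn 0.5 yaw 98.5 w 0.0877 F [ 1.1 -0.2  0.5] tcp [0.3178 0.4055 0.4045] tilt 0.0 q6 -0.88
```

```bash
python3 - <<'E'
from h import *
im=camera("scene"); cv2.imwrite("pics/s1.png",cv2.resize(im[120:300,170:410,::-1],(800,600),interpolation=cv2.INTER_CUBIC))
for n,p in dict(sqcap=(.533,.121,.117),sqh=(.60,.231,.018),vial=(.388,.3,.051),sm=(.476,.229,.012),lh=(.4718,.425,.018),large=(.630,-.097,.16),med=(.387,-.2185,.116),medh=(.37,-.35,.018)).items(): print(n,((proj("scene",p)-[170,120]+.5)*[800/240,600/180]).round(0))
E
```

```text
sqcap [233. 182.]
sqh [111. 309.]
vial [286. 358.]
sm [232. 343.]
lh [113. 441.]
large [250.  67.]
med [499. 109.]
medh [542. 160.]
```

View pics/s1.png

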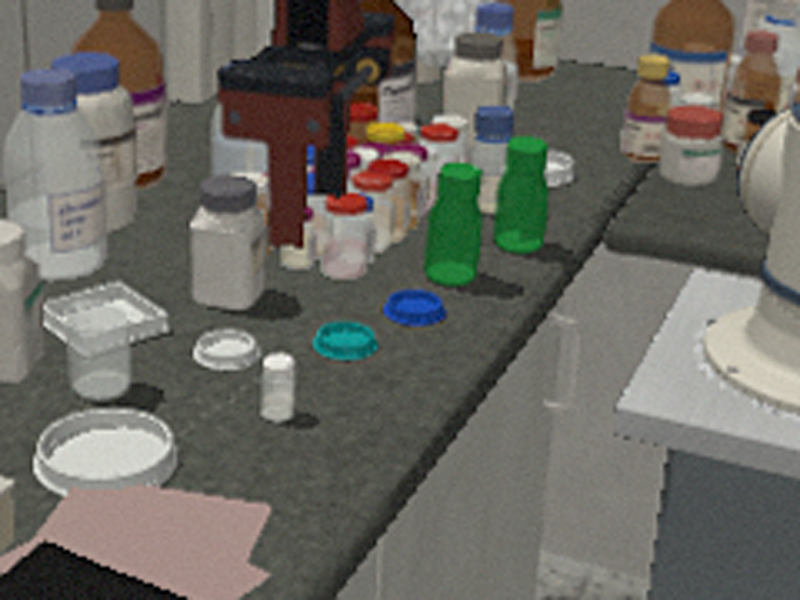

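```bash

python3 -m handwheel '[[-170,-310,60,0,100],[-170,-310,60,0,100],[-170,-310,60,0,100],[-170,-310,60,0,100],[-170,-310,60,0,100]]' >/dev/null
python3 -c "from h import *; to(.534,.121,.18,98)"
python3 -m handwheel '[[-78,-145,28,0,100],[-78,-145,28,0,100],[-78,-145,28,0,100],[-78,-145,28,0,100],[-78,-145,28,0,100]]' >/dev/null
python3 -c "from h import *; to(.534,.121,.18,98)"
```

```text
t 1.13 shift [ -75.1 -131.9   26.6] turn 0.1 yaw 98.1 w 0.0881 F [ 0.8  0.  -0.2] tcp [0.4411 0.241  0.3696] tilt 0.0 q6 -1.28
t 1.55 shift [ 4.4 16.8 -3.9] turn -0.3 yaw 97.7 w 0.0877 F [-0.2  0.6  0.2] tcp [0.5406 0.1049 0.3392] tilt 0.2 q6 -1.58
```

```bash

python3 -m handwheel '[[4,17,0,0,100],[4,17,0,0,100],[4,17,0,0,100]]' >/dev/null
python3 -c "from h import *; to(.534,.121,.075,98)"
```

```text
t 1.80 shift [ -1.6  -6.2 103.8] turn 0.2 yaw 98.2 w 0.0882 F [ 0.7 -0.2 -0.2] tcp [0.5316 0.1269 0.3418] tilt 0.0 q6 -1.54
```

```bash

python3 -m handwheel '[[-2,-6,30,0,100],[-2,-6,60,0,100],[-2,-6,85,0,100],[-2,-6,103,0,100],[-2,-6,103,0,100]]' >/dev/null
python3 - <<'E'
from h import *
to(.534,.121,.075,98)
a=camera("scene")[130:250,180:280,::-1]; b=camera("top")[120:220,186:286,::-1]
cv2.imwrite("pics/s2.png",np.hstack([cv2.resize(a,(400,480),interpolation=3),cv2.resize(b,(400,480),interpolation=3)]))
E
```

```text
t 2.22 shift [-0.8  0.1 -4. ] turn 0.2 yaw 98.2 w 0.0877 F [-1.3 -1.2 -0.3] tcp [0.5331 0.1208 0.234 ] tilt 0.4 q6 -1.55
```

View pics/s2.png

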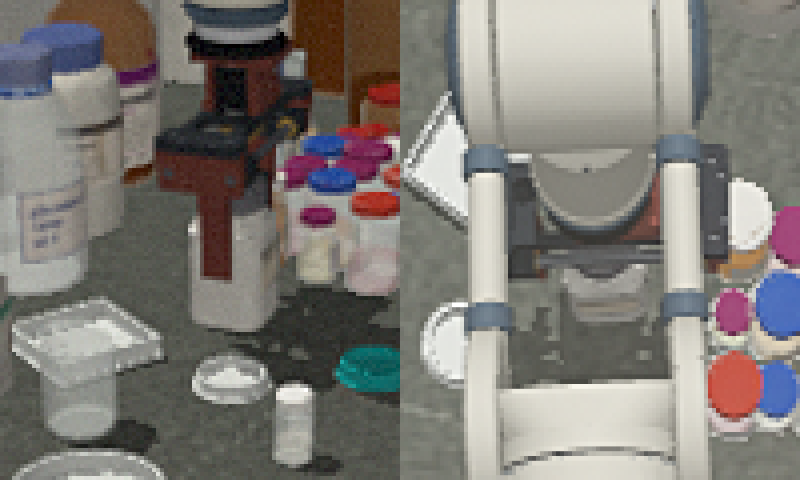

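```bash

python3 -m handwheel '[[0,0,0,0,0],[0,0,0,0,0],[0,0,0,0,0],[0,0,0,0,0],[0,0,0,0,0]]' 
python3 -m handwheel '[[0,0,-15,0,0],[0,0,-40,0,0],[0,0,-60,0,0],[0,0,-60,0,0]]' 
python3 -c "from h import *; to(.601,.231,.12,63)"
```

```text
t: 2.73
tcp_pos: [0.5348, 0.1208, 0.2398]
ee_rot: [-0.222, 3.132, 0.001]
contact_force: [0.3, 0.1, 3.8]
gripper_width: 0.0595
t: 3.07
tcp_pos: [0.5353, 0.1207, 0.3037]
ee_rot: [-0.221, 3.126, 0.001]
contact_force: [1.0, -0.7, -0.4]
gripper_width: 0.0593
t 3.07 shift [-80.4  99.9  21.3] turn 35.1 yaw 98.1 w 0.0593 F [ 1.  -0.7 -0.4] tcp [0.5353 0.1207 0.3037] tilt 0.4 q6 -1.55
```

```bash

python3 -m handwheel '[[-20,25,0,7,0],[-40,50,0,14,0],[-60,75,0,21,0],[-80,100,0,28,0],[-80,100,0,35,0]]' >/dev/null
python3 -m handwheel '[[0,0,0,0,0],[0,0,0,0,0]]' >/dev/null
python3 - <<'E'
from h import *
to(.601,.231,.0808,63)
a=camera("scene")[140:240,170:270,::-1]; b=camera("top")[110:210,160:260,::-1]
cv2.imwrite("pics/s3.png",np.hstack([cv2.resize(a,(400,400),interpolation=3),cv2.resize(b,(400,400),interpolation=3)]))
E
```

```text
t 3.65 shift [-1.3  0.8 53.2] turn 0.3 yaw 63.3 w 0.059 F [-0.7  0.4 -1.2] tcp [0.5996 0.2309 0.297 ] tilt 0.2 q6 -0.79
```

View pics/s3.png

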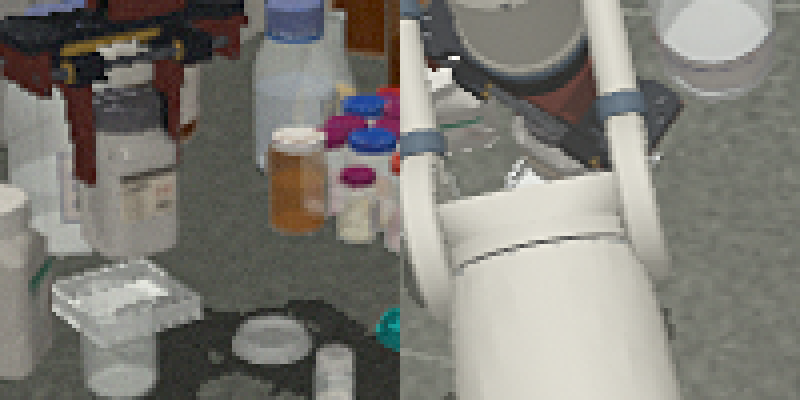

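```bash

python3 -m handwheel '[[-1,1,12,0,0],[-1,1,24,0,0],[-1,1,34,0,0],[-1,1,40,0,0],[-1,1,40,0,0]]'
python3 -c "from h import *; to(.601,.231,.0808,63)"
```

```text
t: 4.17
tcp_pos: [0.6004, 0.231, 0.2555]
ee_rot: [-0.73, -3.052, 0.004]
contact_force: [-1.3, 0.2, -1.2]
gripper_width: 0.0592
t 4.17 shift [-0.5  0.3 11.7] turn 0.1 yaw 63.1 w 0.0592 F [-1.3  0.2 -1.2] tcp [0.6004 0.231  0.2555] tilt 0.3 q6 -0.79
```

```bash

python3 -m handwheel '[[0,0,4,0,0],[0,0,8,0,0],[0,0,11,0,0],[0,0,12,0,0],[0,0,12,0,0]]'
python3 - <<'E'
from h import *
to(.601,.231,.0808,63)
a=camera("scene")[140:240,170:270,::-1]
cv2.imwrite("pics/s4.png",cv2.resize(a,(500,500),interpolation=3))
E
```

```text
t: 4.58
tcp_pos: [0.601, 0.2314, 0.2465]
ee_rot: [-0.73, -3.055, 0.0]
contact_force: [0.5, 0.6, -2.3]
gripper_width: 0.0594
t 4.58 shift [-0.2 -0.3  2.7] turn 0.1 yaw 63.1 w 0.0594 F [ 0.5  0.6 -2.3] tcp [0.601  0.2314 0.2465] tilt 0.0 q6 -0.79
```

View pics/s4.png

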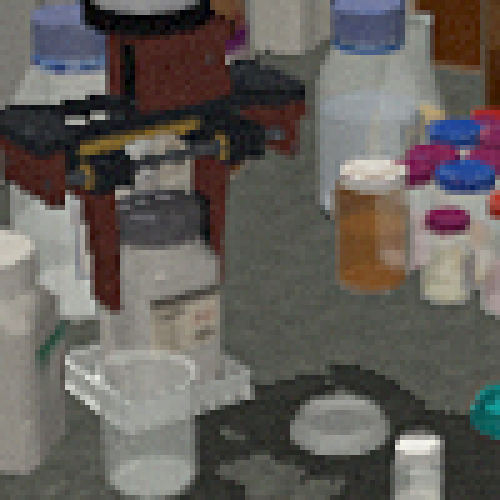

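```bash

python3 -m handwheel '[[0,0,2,0,0],[0,0,4,0,0],[0,0,4,0,0]]'
python3 -m handwheel '[[0,0,0,0,75],[0,0,0,0,90],[0,0,0,0,100],[0,0,0,0,100],[0,0,0,0,100]]'
python3 -m handwheel '[[0,0,-20,0,100],[0,0,-60,0,100],[0,0,-100,0,100],[0,0,-100,0,100]]'
python3 -c "from h import *; to(.388,.300,.10,90)"
```

```text
t: 4.88
tcp_pos: [0.6012, 0.2314, 0.2438]
ee_rot: [0.73, 3.054, 0.001]
contact_force: [-0.9, -0.2, 2.9]
gripper_width: 0.0594
t: 5.3
tcp_pos: [0.601, 0.2314, 0.2426]
ee_rot: [-0.731, -3.055, 0.0]
contact_force: [0.4, -0.5, 0.8]
gripper_width: 0.0868
t: 5.63
tcp_pos: [0.6014, 0.2315, 0.3532]
ee_rot: [0.728, 3.044, 0.012]
contact_force: [0.0, 0.8, 2.5]
gripper_width: 0.0875
t 5.63 shift [222.2 -36.4  87.6] turn -26.9 yaw 63.1 w 0.0875 F [0.  0.8 2.5] tcp [0.6014 0.2315 0.3532] tilt 0.8 q6 -0.79
```

```bash

python3 -m handwheel '[[45,-7,0,-7,100],[85,-14,20,-14,100],[125,-20,40,-21,100],[165,-27,60,-27,100],[200,-33,80,-27,100]]' >/dev/null
python3 -m handwheel '[[0,0,0,0,100],[0,0,0,0,100]]' >/dev/null
python3 - <<'E'
from h import *
to(.388,.300,.10,90)
im=camera("top"); h=cv2.cvtColor(im,cv2.COLOR_RGB2HSV)
print("sqcap",blob(im,(321,220),12,(0,0,60),(180,60,150),.111))
cv2.imwrite("pics/s5.png",np.hstack([cv2.resize(camera("scene")[180:260,200:280,::-1],(400,400),interpolation=3),cv2.resize(im[115:215,160:260,::-1],(400,400),interpolation=3)]))
E
```

```text
t 6.22 shift [28.9 10.9  4.1] turn 0.2 yaw 90.2 w 0.0877 F [0.3 0.1 1. ] tcp [0.417  0.2892 0.267 ] tilt 0.2 q6 -1.04
sqcap (array([0.6086, 0.2229]), 'rect', array([608.8, 223.1,  72. ,  67.4,   7.5]))
```

View pics/s5.png

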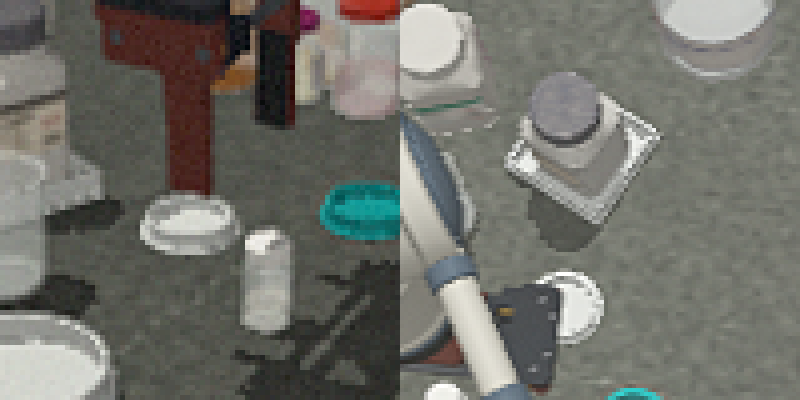

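```bash

python3 -m handwheel '[[29,11,0,0,100],[29,11,0,0,100],[29,11,0,0,100],[29,11,0,0,100]]' >/dev/null
python3 - <<'E'
from h import *
print("sqcap",ray("top",200.8,140.8,.121), ray("top",200.8,140.8,.116))
to(.388,.300,.036,90)
cv2.imwrite("pics/s6.png",cv2.resize(camera("scene")[150:270,190:290,::-1],(500,600),interpolation=3))
for z in (.036,.1-.019): print(((proj("scene",(.388,.300,z))-[190,150]+.5)*5).round())
E
```

```text
sqcap [0.60007443 0.23123382 0.121     ] [0.60175239 0.23213313 0.116     ]
t 6.65 shift [ 3.4  0.1 71.5] turn 0.1 yaw 90.1 w 0.0877 F [-0.4 -0.6 -0.1] tcp [0.3912 0.2998 0.2705] tilt 0.2 q6 -0.99
[328. 412.]
[329. 337.]
```

View pics/s6.png

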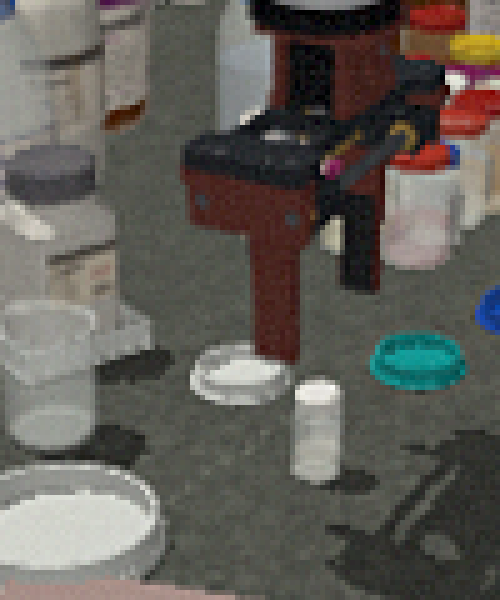

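```bash

python3 -m handwheel '[[1,0,30,0,100],[1,0,55,0,100],[1,0,70,0,100],[1,0,71,0,100],[1,0,71,0,100]]' >/dev/null
python3 -c "from h import *; to(.390,.300,.036,90)"
python3 -m handwheel '[[0,0,0,0,30],[0,0,0,0,15],[0,0,0,0,0],[0,0,0,0,0],[0,0,0,0,0]]' 
python3 -m handwheel '[[0,0,0,0,0],[0,0,0,0,0],[0,0,0,0,0],[0,0,0,0,0],[0,0,0,0,0]]' 
python3 -m handwheel '[[0,0,-10,0,0],[0,0,-25,0,0],[0,0,-40,0,0],[0,0,-40,0,0],[0,0,-40,0,0]]' 
python3 -c "from h import *; to(.4775,.229,.04,90)"
```

```text
t 7.12 shift [-0.6  0.5 -1.4] turn 0.0 yaw 90.0 w 0.0879 F [ 0.3 -0.2 -0.3] tcp [0.3894 0.2995 0.1976] tilt 0.1 q6 -0.99
t: 7.53
tcp_pos: [0.389, 0.3, 0.1989]
ee_rot: [-0.003, 3.14, 0.001]
contact_force: [0.2, 0.7, -0.2]
gripper_width: 0.0582
t: 7.95
tcp_pos: [0.3888, 0.3, 0.1981]
ee_rot: [-0.003, 3.142, 0.0]
contact_force: [0.7, -0.0, 0.5]
gripper_width: 0.0259
t: 8.37
tcp_pos: [0.3891, 0.3001, 0.2394]
ee_rot: [-0.003, 3.139, 0.002]
contact_force: [0.4, 0.4, -1.3]
gripper_width: 0.0266
t 8.37 shift [-88.2 -71.3  36.4] turn 0.1 yaw 90.1 w 0.0266 F [ 0.4  0.4 -1.3] tcp [0.3891 0.3001 0.2394] tilt 0.1 q6 -0.98
```

```bash

python3 -m handwheel '[[-25,-20,0,0,0],[-55,-44,0,0,0],[-88,-71,0,0,0],[-88,-71,0,0,0],[-88,-71,0,0,0]]' >/dev/null
python3 -m handwheel '[[0,0,8,0,0],[0,0,16,0,0],[0,0,16,0,0]]' >/dev/null
python3 - <<'E'
from h import *
to(.4775,.229,.0395,90)
cv2.imwrite("pics/s7.png",cv2.resize(camera("scene")[170:250,190:290,::-1],(700,560),interpolation=3))
E
```

```text
t 9.03 shift [-2.1 -0.7 16.6] turn 0.2 yaw 90.2 w 0.0263 F [-0.5  0.3 -1. ] tcp [0.4754 0.2297 0.2192] tilt 0.2 q6 -1.19
```

View pics/s7.png

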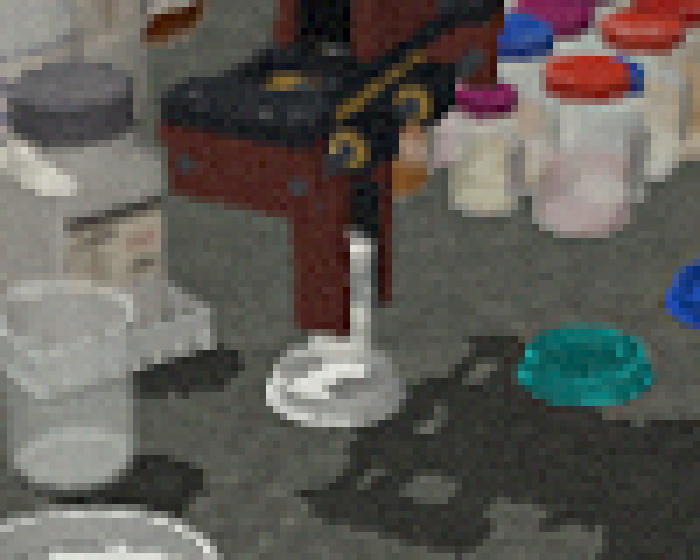

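```bash

python3 -m handwheel '[[-3,-1,4,0,0],[-3,-1,9,0,0],[-3,-1,14,0,0],[-3,-1,17,0,0],[-3,-1,17,0,0]]'
python3 -m handwheel '[[0,0,0,0,40],[0,0,0,0,50],[0,0,0,0,60],[0,0,0,0,70],[0,0,0,0,75]]'
python3 -m handwheel '[[0,0,-15,0,80],[0,0,-45,0,100],[0,0,-85,0,100],[0,0,-125,0,100],[0,0,-165,0,100]]'
python3 -c "from h import *; to(.631,-.097,.22,90)"
```

```text
t: 9.5
tcp_pos: [0.4796, 0.2281, 0.204]
ee_rot: [0.003, -3.14, 0.001]
contact_force: [-0.0, -0.1, 0.2]
gripper_width: 0.026
t: 9.92
tcp_pos: [0.48, 0.2281, 0.2054]
ee_rot: [-0.003, 3.141, 0.0]
contact_force: [0.4, 0.0, -0.5]
gripper_width: 0.0558
t: 10.33
tcp_pos: [0.4796, 0.2279, 0.3718]
ee_rot: [0.003, -3.141, 0.0]
contact_force: [0.7, -0.2, -0.2]
gripper_width: 0.0869
t 10.33 shift [-150.8 -325.2  -11.2] turn 0.1 yaw 90.1 w 0.0869 F [ 0.7 -0.2 -0.2] tcp [0.4796 0.2279 0.3718] tilt 0.0 q6 -1.19
```

```bash

python3 -m handwheel '[[-60,-200,-25,0,100],[-60,-200,-25,0,100],[-60,-200,-25,0,100],[-60,-200,-25,0,100],[-60,-200,-25,0,100]]' >/dev/null
python3 -m handwheel '[[-90,-125,0,0,100],[-90,-125,0,0,100],[-90,-125,0,0,100],[-90,-125,0,0,100],[-90,-125,0,0,100]]' >/dev/null
python3 -m handwheel '[[0,0,0,0,100],[0,0,0,0,100]]' >/dev/null
python3 - <<'E'
from h import *
to(.631,-.097,.147,90)
im=camera("top"); print("vial",blob(im,(314,299),10,(0,0,215),(180,14,255),.045))
cv2.imwrite("pics/s8.png",np.hstack([cv2.resize(camera("scene")[110:190,210:290,::-1],(400,400),interpolation=3),cv2.resize(im[120:220,170:270,::-1],(400,400),interpolation=3)]))
for p in [(.631,-.097,.16),(.631,-.097,.03)]: print((proj("scene",p)-[210,110]+.5)*5)
E
```

```text
t 11.33 shift [-1.2 -2.7 84.8] turn 0.1 yaw 90.1 w 0.0877 F [ 0.4 -0.5  0.4] tcp [ 0.6298 -0.0943  0.3948] tilt 0.0 q6 -1.77
vial (array([0.4724, 0.2246]), 'rect', array([473.2, 224.5,  39.9,  51. ,   6.3]))
[173.92596511 150.18994078]
[173.88258625 319.92877554]
```

View pics/s8.png

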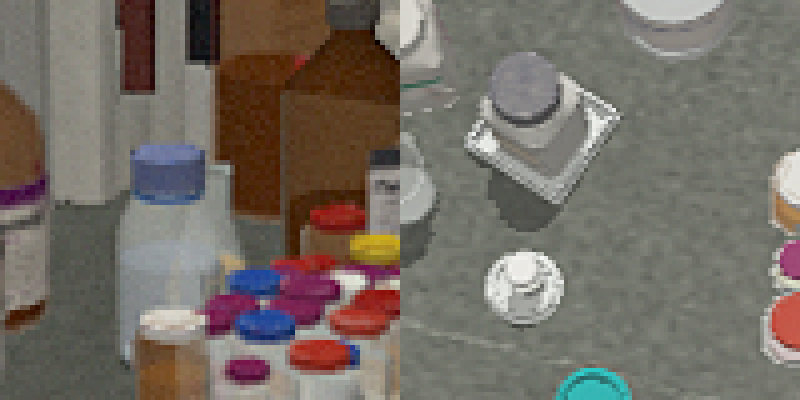

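```bash

python3 -m handwheel '[[-1,-2,30,0,100],[-1,-2,60,0,100],[-1,-2,78,0,100],[-1,-2,84,0,100],[-1,-2,84,0,100]]' 
python3 -m handwheel '[[0,0,0,0,50],[0,0,0,0,20],[0,0,0,0,0],[0,0,0,0,0],[0,0,0,0,0]]'
python3 -m handwheel '[[0,0,0,0,0],[0,0,0,0,0],[0,0,0,0,0]]' 
python3 -m handwheel '[[0,0,-10,0,0],[0,0,-30,0,0],[0,0,-55,0,0],[0,0,-80,0,0],[0,0,-90,0,0]]' 
python3 -c "from h import *; print(ray('top',170+122/4-.5,120+270/4-.5,.055),ray('top',170+125/4-.5,120+288/4-.5,.01));to(.473,.426,.15,90)"
```

```text
t: 11.85
tcp_pos: [0.6303, -0.0955, 0.3093]
ee_rot: [0.005, -3.139, -0.001]
contact_force: [-0.0, -0.1, 0.0]
gripper_width: 0.0878
t: 12.27
tcp_pos: [0.6311, -0.0968, 0.312]
ee_rot: [-0.003, 3.14, -0.001]
contact_force: [-0.6, -0.3, 0.8]
gripper_width: 0.058
t: 12.52
tcp_pos: [0.6311, -0.0967, 0.3116]
ee_rot: [-0.003, 3.14, 0.0]
contact_force: [0.0, 0.6, 3.8]
gripper_width: 0.0529
t: 12.93
tcp_pos: [0.6308, -0.0969, 0.4046]
ee_rot: [-0.003, 3.138, -0.002]
contact_force: [-0.0, 0.8, -1.9]
gripper_width: 0.053
[0.47845529 0.22536096 0.055     ] [0.4741697  0.22849068 0.01      ]
t 12.93 shift [157.3 523.2  90.5] turn 0.1 yaw 90.1 w 0.053 F [-0.   0.8 -1.9] tcp [ 0.6308 -0.0969  0.4046] tilt 0.2 q6 -1.78
```

```bash

python3 -m handwheel '[[20,0,-10,0,0],[52,8,-15,0,0],[88,16,-15,0,0],[122,26,-15,0,0],[150,45,-15,0,0]]' >/dev/null
python3 -m handwheel '[[10,35,0,0,0],[10,75,0,0,0],[10,115,0,0,0],[10,155,0,0,0],[10,195,0,0,0]]' >/dev/null
python3 -m handwheel '[[0,40,0,0,0],[0,80,0,0,0],[0,120,0,0,0],[0,160,0,0,0],[0,195,0,0,0]]' >/dev/null
python3 -c "from h import *; to(.473,.426,.23,90)"
```

```text
t 14.18 shift [-3.6 85.6 21.5] turn 0.2 yaw 90.2 w 0.0528 F [ 0.4 -0.3 -3.2] tcp [0.4696 0.3404 0.4146] tilt 0.1 q6 -1.00
```

```bash

python3 -m handwheel '[[-3,30,0,0,0],[-3,60,10,0,0],[-3,84,30,0,0],[-3,84,50,0,0],[-3,84,64,0,0]]' >/dev/null
python3 -m handwheel '[[0,0,0,0,0],[0,0,0,0,0]]' >/dev/null
python3 - <<'E'
from h import *
to(.473,.426,.1526,90)
cv2.imwrite("pics/s9.png",cv2.resize(camera("scene")[150:270,140:260,::-1],(600,600),interpolation=3))
for p in [(.473,.426,.040),(.473,.426,.004)]: print((proj("scene",p)-[140,150]+.5)*5)
E
```

```text
t 14.77 shift [ 0.   4.8 34.8] turn 0.1 yaw 90.1 w 0.053 F [-0.7 -0.4 -2.8] tcp [0.4731 0.4213 0.3505] tilt 0.2 q6 -0.90
[315.16572524 474.17816661]
[317.84756517 535.84779483]
```

View pics/s9.png

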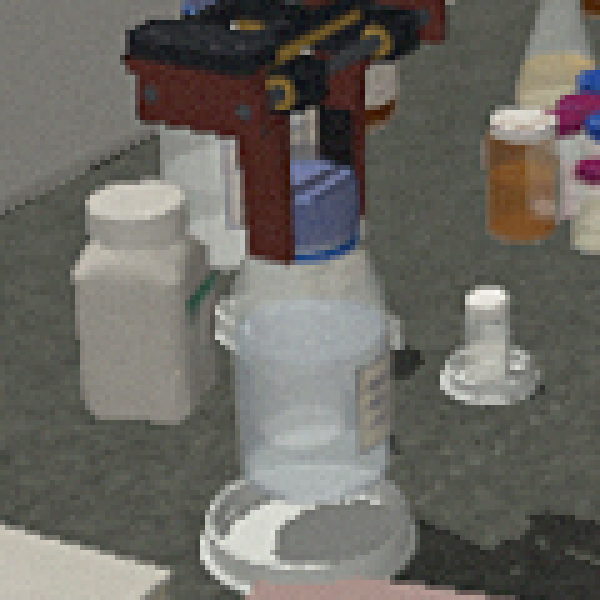

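```bash

python3 -m handwheel '[[0,2,8,0,0],[0,2,16,0,0],[0,2,22,0,0],[0,2,22,0,0]]' 
python3 - <<'E'
from h import *
to(.473,.424,.1526,90)
a=camera("scene")[200:280,160:240,::-1]; b=camera("top")[110:230,100:220,::-1]
cv2.imwrite("pics/s10.png",np.hstack([cv2.resize(a,(400,400),interpolation=3),cv2.resize(b,(400,400),interpolation=3)]))
E
```

```text
t: 15.15
tcp_pos: [0.473, 0.4235, 0.328]
ee_rot: [0.002, -3.14, 0.003]
contact_force: [0.1, -0.6, -4.4]
gripper_width: 0.0529
t 15.15 shift [-0.1  0.5 12.4] turn 0.1 yaw 90.1 w 0.0529 F [ 0.1 -0.6 -4.4] tcp [0.473  0.4235 0.328 ] tilt 0.1 q6 -0.90
```

View pics/s10.png

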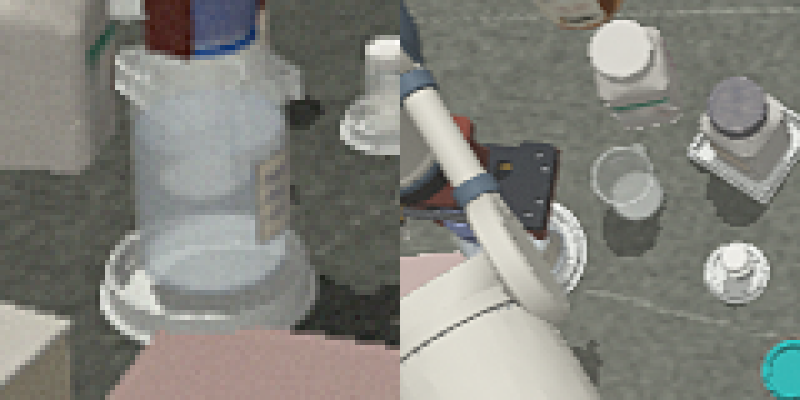

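```bash

python3 -m handwheel '[[0,0,4,0,0],[0,0,8,0,0],[0,0,11,0,0],[0,0,12,0,0],[0,0,12,0,0]]' 
python3 -c "from h import *; to(.473,.424,.1526,90)"
```

```text
t: 15.67
tcp_pos: [0.473, 0.4239, 0.3172]
ee_rot: [0.003, -3.141, 0.001]
contact_force: [0.6, 0.9, -3.6]
gripper_width: 0.0527
t 15.67 shift [-0.   0.1  1.6] turn 0.1 yaw 90.1 w 0.0527 F [ 0.6  0.9 -3.6] tcp [0.473  0.4239 0.3172] tilt 0.1 q6 -0.90
```

```bash

python3 -m handwheel '[[0,0,1,0,0],[0,0,2,0,0],[0,0,2,0,0],[0,0,2,0,0]]' 
python3 -m handwheel '[[0,0,0,0,70],[0,0,0,0,80],[0,0,0,0,100],[0,0,0,0,100],[0,0,0,0,100]]'
python3 -m handwheel '[[0,0,-20,0,100],[0,0,-55,0,100],[0,0,-90,0,100],[0,0,-90,0,100]]' 
python3 -m handwheel '[[40,-180,0,0,100],[40,-180,0,0,100],[40,-180,0,0,100],[40,-180,0,0,100],[40,-180,0,0,100]]' >/dev/null
python3 -m handwheel '[[0,-200,0,0,100],[0,-200,0,0,100],[0,-200,0,0,100],[0,-200,0,0,100],[0,-200,0,0,100]]' >/dev/null
python3 -c "from h import *; to(.387,-.2185,.18,90)"
```

```text
t: 16.0
tcp_pos: [0.473, 0.424, 0.316]
ee_rot: [-0.003, 3.141, 0.0]
contact_force: [0.1, 0.5, -4.2]
gripper_width: 0.0531
t: 16.42
tcp_pos: [0.4731, 0.4239, 0.3164]
ee_rot: [-0.003, 3.141, 0.001]
contact_force: [-0.1, -0.6, 0.2]
gripper_width: 0.0826
t: 16.75
tcp_pos: [0.4727, 0.4237, 0.4152]
ee_rot: [-0.003, 3.132, 0.012]
contact_force: [-0.3, 0.1, 2.4]
gripper_width: 0.088
t 17.58 shift [  46.4 -260.    63.4] turn 0.1 yaw 90.1 w 0.0878 F [ 0.8  0.7 -0.1] tcp [0.433  0.0415 0.4063] tilt 0.1 q6 -1.55
```

```bash

python3 -m handwheel '[[20,-200,20,0,100],[20,-200,20,0,100],[20,-200,20,0,100],[20,-200,20,0,100],[20,-200,20,0,100]]' >/dev/null
python3 -m handwheel '[[26,-60,40,0,100],[26,-60,40,0,100],[26,-60,40,0,100],[26,-60,40,0,100]]' >/dev/null
python3 - <<'E'
from h import *
to(.387,-.2185,.103,90)
im=camera("top"); b=im[100:300,100:420,::-1]
cv2.imwrite("pics/s11.png",np.vstack([cv2.resize(b[:,20:300],(560,400),interpolation=3)]))
a=camera("scene")[120:220,280:380,::-1]
cv2.imwrite("pics/s11.png",np.hstack([cv2.resize(b[:100,:160],(480,300),interpolation=3),cv2.resize(a,(300,300),interpolation=3)]))
print((proj("scene",(.387,-.2185,.116))-[280,120]+.5)*3)
E
```

```text
t 18.33 shift [ 0.3 -1.5 78.8] turn -0.1 yaw 89.9 w 0.088 F [ 0.7 -0.4  0.5] tcp [ 0.3875 -0.2171  0.3448] tilt 0.1 q6 -2.16
[119.26249649  97.69909494]
```

View pics/s11.png

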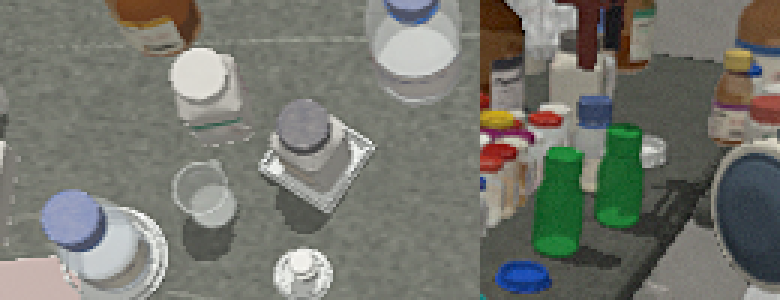

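```bash

python3 -m handwheel '[[0,-1,30,0,100],[0,-1,60,0,100],[0,-1,75,0,100],[0,-1,79,0,100],[0,-1,79,0,100]]' 
python3 -m handwheel '[[0,0,0,0,50],[0,0,0,0,20],[0,0,0,0,0],[0,0,0,0,0],[0,0,0,0,0]]'
python3 -m handwheel '[[0,0,0,0,0],[0,0,0,0,0],[0,0,0,0,0],[0,0,0,0,0]]' 
python3 -m handwheel '[[0,0,-10,0,0],[0,0,-25,0,0],[0,0,-45,0,0],[0,0,-45,0,0]]' 
python3 - <<'E'
from h import *
im=camera("top")
for v in (190,175): print("med_h",blob(im,(605,386),18,(0,0,v),(180,20,255),.009))
to(.371,-.35,.14,90)
E
```

```text
t: 18.85
tcp_pos: [0.3887, -0.2161, 0.2668]
ee_rot: [0.006, -3.141, -0.001]
contact_force: [0.0, -0.1, -0.2]
gripper_width: 0.088
t: 19.27
tcp_pos: [0.3883, -0.2173, 0.2677]
ee_rot: [-0.003, 3.14, -0.001]
contact_force: [0.3, -0.0, -0.1]
gripper_width: 0.0583
t: 19.6
tcp_pos: [0.3882, -0.2174, 0.267]
ee_rot: [-0.003, 3.141, -0.001]
contact_force: [-0.6, -0.5, 1.3]
gripper_width: 0.0412
t: 19.93
tcp_pos: [0.3886, -0.2175, 0.3162]
ee_rot: [-0.003, 3.137, -0.005]
contact_force: [1.2, -0.8, 0.1]
gripper_width: 0.0414
med_h (array([ 0.3637, -0.3458]), 'rect', array([ 361.1, -344. ,   61.1,   54. ,   79.3]))
med_h (array([ 0.3533, -0.3537]), 'rect', array([ 352.6, -355. ,   71. ,   92. ,    6.3]))
t 19.98 shift [  17.8 -132.5   11.4] turn 0.1 yaw 90.1 w 0.0413 F [ 0.5 -0.1 -1.5] tcp [ 0.3885 -0.2174  0.3141] tilt 0.2 q6 -2.16
```

```bash

python3 - <<'E'
from h import *
print(ray("top",387.5,246.7,.012))
im=cv2.imread("pics/top0.png")[:,:,::-1].copy(); h=cv2.cvtColor(im,cv2.COLOR_RGB2HSV)
for v in (170,190,205):
    m=np.zeros((600,800),np.uint8); m[358:412,575:635]=cv2.inRange(h,(0,0,v),(180,30,255))[358:412,575:635]
    m=cv2.morphologyEx(m,cv2.MORPH_OPEN,np.ones((3,3)))
    k=cv2.convexHull(max(cv2.findContours(m,0,1)[0],key=cv2.contourArea)); c,s,a=cv2.fitEllipse(k); print(v,c,s,ray("top",(c[0]+.5)/S-.5,(c[1]+.5)/S-.5,.012).round(4))
E
python3 -m handwheel '[[4,-30,0,0,0],[8,-60,0,0,0],[12,-92,0,0,0],[17,-120,0,0,0],[19,-131,0,0,0]]'
python3 -m handwheel '[[0,0,5,0,0],[0,0,10,0,0],[0,0,10,0,0]]'
```

```text
[ 0.36745587 -0.35010739  0.012     ]
170 (603.2537231445312, 385.3648681640625) (36.09086990356445, 45.75847625732422) [ 0.3677 -0.3453  0.012 ]
190 (605.794189453125, 386.8356628417969) (33.10612106323242, 39.85946273803711) [ 0.3654 -0.3503  0.012 ]
205 (605.6897583007812, 386.8204040527344) (32.65342330932617, 37.85203552246094) [ 0.3654 -0.3501  0.012 ]
t: 20.4
tcp_pos: [0.3684, -0.3508, 0.3101]
ee_rot: [-0.001, -3.14, -0.001]
contact_force: [0.1, -0.2, -1.2]
gripper_width: 0.0408
t: 20.65
tcp_pos: [0.3695, -0.3471, 0.2996]
ee_rot: [0.004, -3.14, -0.005]
contact_force: [-0.2, -0.4, -2.1]
gripper_width: 0.0407
```

```bash

python3 -m handwheel '[[2,-2,4,0,0],[2,-2,8,0,0],[2,-2,8,0,0],[2,-2,8,0,0]]' >/dev/null
python3 - <<'E'
from h import *
to(.3675,-.349,.108,90)
a=camera("scene")[130:190,300:360,::-1]; b=camera("top")[210:280,350:420,::-1]
cv2.imwrite("pics/s12.png",np.hstack([cv2.resize(a,(400,400),interpolation=3),cv2.resize(b,(400,400),interpolation=3)]))
print((proj("scene",(.3675,-.349,.012))-[300,130]+.5)*400/60,(proj("scene",(.3675,-.349,.12))-[300,130]+.5)*400/60)
E
```

```text
t 20.98 shift [ 0.1  0.7 22.6] turn 0.1 yaw 90.1 w 0.0411 F [-1.1  0.5 -1.9] tcp [ 0.3676 -0.3497  0.2936] tilt 0.0 q6 -2.40
[221.00697994 263.92407555] [236.08538605  88.85420707]
```

View pics/s12.png

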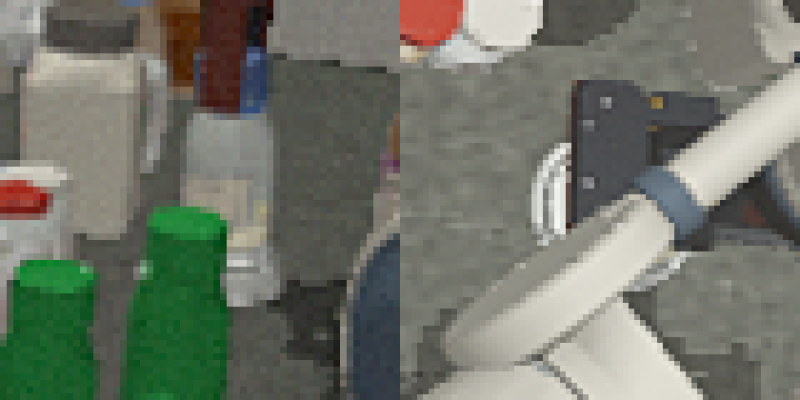

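```bash

python3 - <<'E'
from h import *
g=cv2.cvtColor(camera("scene"),cv2.COLOR_RGB2GRAY)
print("now cols 314-352"); 
for r in range(163,180): print(r,g[r,316:350])
s=cv2.cvtColor(cv2.resize(cv2.imread("pics/s1.png"),(240,180),interpolation=cv2.INTER_AREA),cv2.COLOR_BGR2GRAY)
print("before")
for r in range(163,178): print(r,s[r-120,324-170:350-170])
for p in [(0,.039),(0,-.039),(.039,0),(-.039,0)]: print(p,proj("scene",(.3675+p[0],-.349+p[1],.012)).round(1))
print(proj("scene",(.3675,-.349,.0)),proj("scene",(.3675,-.349,.0175)))
E
```

```text
now cols 314-352
163 [146 139 135  89  73  78  88  94  96  97  98  98  93  93  92  93  92  90
 127 141 145 141 157 146 103  83  84  79  85  83  81  80  81  80]
164 [142 136 126  86  77  78  74  82  97 102  97  98 101  99  96  99  90  62
 124 153 165 169 167 165 108  81  87  84  81  87  81  84  80  85]
165 [121 119  89  74  89  81  72  64  65  65  77  85  86  90  93  88  70  49
 143 180 182 167 169 140  97  75  80  79  88  82  88  85  81  85]
166 [ 74  83  82  78  79  74  64  69  58  65  59  62  66  61  68  62  56  42
 163 177 178 161 158 143  99  81  78  83  85  86  80  83  85  87]
167 [ 88  85  83  85  80  77  73  72  65  63  67  72  64  63  63  63  61  50
 141 144 140 135 136 142 123  92  84  85  87  82  79  79  81  85]
168 [ 82  77  77  79  75  80  70  64  65  65  67  70  72  68  73  68  49  73
 172 170 169 151 141 149 109 102  86  85  84  83  81  79  80  86]
169 [ 81  79  70  76  86 128  80  61  65  58  65  67  71  70  71  60  62  72
 193 208 208 178 133 153 124 108  91  85  81  82  81  81  83  78]
170 [ 88  83  86  79 116 151 111  62  65  69  67  70  73  68  68  64  54  72
 121 
[... 2289 characters left out ...]
4 129
  84  79  83  84  82  73  78  82]
173 [ 72  69  70  72  69  68  63  59  57  89 139 153 147 152 139 140 163 134
  74  72  84  88  84  81  81  82]
174 [ 71  70  72  75  71  67  59  60  52  69 144 164 157 166 132 123 126  98
  67  76  86  85  83  84  82  84]
175 [ 73  70  70  71  66  67  63  64  55  61 134 158 154 132  93  82  64  78
  82  88  87  87  83  84  79  85]
176 [74 67 69 69 70 61 66 71 62 56 69 75 77 80 77 82 76 83 87 88 86 89 84 84
 82 84]
177 [71 68 66 68 70 68 64 70 62 61 63 73 77 78 81 82 79 87 86 91 90 86 83 85
 82 82]
(0, 0.039) [329.7 172.1]
(0, -0.039) [335.5 166.2]
(0.039, 0) [323.2 167.5]
(-0.039, 0) [342.3 170.7]
[332.40666896 171.92599542] [332.76350576 167.78289367]
```

```bash

python3 -m handwheel '[[-4,0,3,0,0],[-4,0,7,0,0],[-4,0,11,0,0],[-4,0,14,0,0],[-4,0,14,0,0]]'
python3 -m handwheel '[[0,0,3,0,0],[0,0,6,0,0],[0,0,7,0,0],[0,0,7,0,0]]'
python3 -c "from h import *; to(.371,-.349,.108,90)"
```

```text
t: 21.55
tcp_pos: [0.3713, -0.3501, 0.2786]
ee_rot: [0.003, -3.14, -0.002]
contact_force: [0.3, 0.3, -1.5]
gripper_width: 0.0413
t: 21.88
tcp_pos: [0.3713, -0.3502, 0.2724]
ee_rot: [0.003, -3.141, -0.001]
contact_force: [-0.5, -0.1, -1.5]
gripper_width: 0.0416
t 21.88 shift [0.3 1.2 1.4] turn 0.1 yaw 90.1 w 0.0416 F [-0.5 -0.1 -1.5] tcp [ 0.3713 -0.3502  0.2724] tilt 0.0 q6 -2.40
```

```bash

python3 -m handwheel '[[0,0,1,0,0],[0,0,2,0,0],[0,0,2,0,0]]'
python3 -m handwheel '[[0,0,0,0,60],[0,0,0,0,70],[0,0,0,0,80],[0,0,0,0,100],[0,0,0,0,100]]'
python3 -m handwheel '[[0,0,0,0,100],[0,0,-20,0,100],[0,0,-55,0,100],[0,0,-95,0,100],[0,0,-130,0,100]]'
python3 -m handwheel '[[0,200,0,0,100],[0,200,0,0,100],[0,200,0,0,100],[0,200,0,0,100],[0,200,0,0,100]]' >/dev/null
python3 -m handwheel '[[0,200,0,0,100],[0,200,0,0,100],[0,200,0,0,100],[0,200,0,0,100],[0,200,0,0,100]]' >/dev/null
python3 -m handwheel '[[0,0,0,0,100],[0,0,0,0,100],[0,0,0,0,100]]' >/dev/null
python3 - <<'E'
from h import *
im=camera("top"); sc=camera("scene")
cv2.imwrite("pics/fin.png",np.vstack([im,sc])[:,:,::-1])
c=np.array(proj("top",(.371,-.35,.107)))*S
print("med cap",blob(im,c,13,(100,50,40),(132,255,255),.107))
c=np.array(proj("top",(.473,.424,.15)))*S
print("large cap",blob(im,c,16,(100,40,40),(135,255,255),.151))
o=cv2.imread("pics/top0.png"); o=cv2.resize(o,(512,384),interpolation=cv2.INTER_AREA)[:,:,::-1]
# beaker / flask unmoved: best template shift between first and last picture
for n,(u,v) in dict(beaker=(263,257),flask=(545,230)).items():
    u=int(u/S);v=int(v/S); t=np.ascontiguousarray(o[v-12:v+12,u-12:u+12]); r=cv2.matchTemplate(np.ascontiguousarray(im[v-22:v+22,u-22:u+22]),t,cv2.TM_CCOEFF_NORMED); _,m,_,l=cv2.minMaxLoc(r); print(n,"shift px",l[0]-10,l[1]-10,round(m,2))
to(.371,-.35,.2)
E
```

```text
t: 22.13
tcp_pos: [0.3715, -0.3503, 0.2711]
ee_rot: [-0.003, 3.141, -0.0]
contact_force: [0.2, -0.1, -1.1]
gripper_width: 0.0411
t: 22.55
tcp_pos: [0.3715, -0.3503, 0.271]
ee_rot: [-0.003, 3.141, -0.0]
contact_force: [0.4, 0.3, 1.4]
gripper_width: 0.0712
t: 22.97
tcp_pos: [0.3712, -0.35, 0.4027]
ee_rot: [0.003, -3.142, -0.0]
contact_force: [1.1, -0.4, 0.1]
gripper_width: 0.0879
med cap (array([ 0.3706, -0.3506]), 'rect', array([ 369.6, -350.6,   41.2,   46.6,   48.9]))
large cap (array([0.4738, 0.4227]), 'rect', array([473.1, 422.7,  63.7,  51.6,  52.6]))
beaker shift px 0 0 0.99
flask shift px 0 0 1.0
t 24.15 shift [-3.000e-01 -3.986e+02  3.800e+01] turn 0.0 yaw 90.0 w 0.0878 F [ 0.2 -0.2  0.2] tcp [0.3709 0.0487 0.4009] tilt 0.0 q6 -1.53
```

```bash
python3 -c "from rig import *; print(hand_in())"
```

```text
the job is handed in; nothing more can be done
None
```

All four containers are standing in their own holders, and I handed the job in at about 24 s of the 104 s allowed. I moved them in this order: square bottle, vial, large bottle, medium bottle. Each was lowered to about floor height (4 mm above the counter) and then released; contact forces stayed under about 5 N.

Last checks, each measured against my estimate of the holder's centre:

| Container | Offset from holder centre | How checked |
|---|---|---|
| Square bottle | about 2 mm | top camera |
| Vial | about 5 mm | top camera |
| Large bottle | about 2 to 4 mm | top camera |
| Medium bottle | about 1 to 3 mm | top camera, by colour only |

- **Beaker and flask:** both showed zero pixel shift between the first and last top pictures.
- **Camera disagreement:** the two cameras differed by 1 to 2 pixels (about 4 mm) on positions. For the medium bottle I settled it with a 4 mm correction in x, because its holder was partly hidden.
- **Failed measurements:** my colour-mask measurements of the square and vial caps came back the wrong size, so I picked those two positions by eye from the pictures. A late re-measurement of the medium holder was spoiled by the arm blocking the view, so I relied on the first picture instead.
- **Not looked at:** I had used all 16 pictures before the medium bottle was released. Its final stance is confirmed by the colour measurement, the release height and the low force, not by eye.

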